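# Tip a carton into the packing lane and clamp it

### The arm

A 6-joint arm with a two-finger parallel gripper is mounted at the origin on the work surface. World frame = base frame: x ahead of the robot, y to its left, z up, the work surface at z = 0. Lengths are in mm, angles in rad, forces in N, time in s.
With the tool pointing down it reaches from about 300 to 775 mm from the base axis. Payload 14.6 kg.
Tool frame: the origin (TCP) lies midway between the tips of the shut fingers; the grasp point (between the pads) lies 19 mm behind it; z points along the fingers, y is the direction in which the jaws open and shut (so a half turn about z gives the same grasp; the last joint's range is limited). The gripper opens to 94 mm and grips with 3 to 60 N. Pads are 16 mm wide; open, the fingers measure 119 mm over their backs; the gripper's body (75 mm by 177 mm) begins 78 mm behind the grasp point.
Start: joints at [-1.348, 0.3, 1.521, -0, 1.321, -0.067], TCP at [157.161, -527.057, 205.446] pointing down, gripper open.
Joint ranges: [-3.03, 3.03], [-0.79, 2.21], [0.23, 2.52], [-1.04, 4.18], [0, 3.07], [-2.55, 2.55]. Speed limits (rad/s): [2.22, 2.22, 2.57, 3.14, 3.14, 3.14].

### API

Orientations are given as [roll, pitch, yaw] about the fixed x, y, z axes, in that order (R = Rz(yaw) Ry(pitch) Rx(roll)).
In Python, from cell import manip gives the robot as it stands.
- The arm moves only by the tool play_rows, never from a script. Its argument "commands" is a list of rows, each an object of numbers: "x", "y", "z": the shift along the tool's x, y, z in m; "wx", "wy", "wz": the turn, a rotation vector about the tool's x, y, z in degrees; "grip": the opening, from 0 (shut) to 1 (fully open). In form: [{"x": .., "y": .., "z": .., "wx": .., "wy": .., "wz": .., "grip": ..}, ...]. A call has 1 to 20 rows; each row shifts and turns the commanded pose from where the row before left it, along the tool's axes as they then stand; what a row does not reach is not made up. A row lasts 1/8 s, in which the tool goes at most 62.5 mm and 10.7 degrees, less where a joint would pass 70% of its speed; a pose out of reach is approached as far as the arm can. A call is refused whole if a number of a shift passes 0.0625 or a number of a turn 10.7, either way. A call with a gripper value outside its range is refused whole. The fingers move at their own pace and stop on an object; "squeeze" is the grip in N (left out, the last holds). Time passes only in rows, so rows that do not move let the fingers close. It gives the time, the measured TCP pose, the force and the opening at its end, in the units of the state.
- manip.read_state(): the state, without advancing time (a new reading comes with each control period).
- manip.camera(name): name is "scene" or "top"; returns (picture, depth): 384x512x3 uint8, red, green, blue; 384x512 float32, mm along the optical axis (not along the pixel's ray), 0 where there is no reading.
- manip.camera_info(name): a dict with "intrinsics" (3x3 intrinsics, pixels), "camera_from_world" (4x4, takes a point from world to camera coordinates). Camera axes: x right, y up, looking along -z (the intrinsics and any distortion apply to the point x, -y, -z); pixel columns grow to the right and rows downward; lengths in mm; the calibration is good to about 2 mm. A picture is of the moment at which its call begins. camera_info takes no time and is no camera call.
- manip.sign_off(): hands the job in, once; it reports no verdict.
The state is a dict: "clock": time; "joints": joint angles; "qd": joint speeds; "effort": joint torques, N m; "eef_pos": TCP position; "eef_rot": TCP orientation; "wrist_force": force on the tool from outside, world axes, zero at the start; "moment": the same for the moment, N m; "finger_gap": finger opening in mm.
Only numpy, scipy, OpenCV 4.12 (cv2) and the standard library are available. Lean on these libraries where they do the work, as an engineer would, in place of code of your own. Each camera call takes 0.05 s, during which the arm holds its last target.

### The job

Push the tall carton that stands in the packing lane over so that it falls flat towards the lane's end stop, then push it along the lane until its top end is up against the stop, and then flip the hinged hold-down bar over so that it rests on the carton. Do it all by pushing with the fingers: do not pick the carton up, and leave the other things on the table where they are.

Things in the scene. Friction and masses are not known exactly. Their poses are not given: they have to be found in the camera images.
- carton: the tall carton: white card with green ends, 90 mm wide (its y), 50 mm thick (its x), 170 mm tall (its z), about 0.3 kg. It starts standing on the lane's deck, between the guides, its x axis pointing along the lane towards the stop (within 3 degrees). Origin at the centre of its underside. Pushed on its back broad face (the -x one) some 130 mm above the deck, it tips about its front lower edge rather than slides, and falls by itself once leaned about 17 degrees
- carton_top (a point): centre of the tall carton's top end face
- carton_mid (a point): centre of the tall carton
- lane: packing lane fixed to the table: grey plastic deck 360 x 150 mm, 6 mm thick, with two aluminium guides along it (inner faces 116 mm apart, tops 26 mm above the table) and an end stop across it at its +x end (52 mm above the table). Origin at the centre of the deck's underside, on the table; x runs along the lane towards the stop, y is the side that carries the hold-down bar (the robot's side), z up
- lane_stop (a point): middle of the stop's inner face, at deck height (6 mm above the table), at x = +155 mm of the lane; axes as the lane's. The tall carton starts with its front lower edge 200 to 240 mm before this face, so once tipped its top end lies some 30 to 70 mm short of the stop
- bar (a joint): angle of the hinged hold-down bar about an axis parallel to the lane's x: 0 = upright, negative = leaning outward, away from the lane (as it starts, -0.4 to -0.1 rad), positive = swung over the lane; about 1.55 = down flat with its pad on the lying carton; with no carton under it, it would go on to 1.75. Friction holds it where it is near upright; pushed more than about 0.5 rad past upright, it falls the rest of the way by itself
- bar_hinge (a point): hinge axis of the bar, at its middle: lane x = 85 mm, y = 69 mm, 66 mm above the table, in a bracket on the guide
- bar_tip (a point): free end of the bar: steel flat 24 mm wide (along the lane), 5 mm thick, its end 110 mm from the hinge, with a round rubber pad near the end on the side facing the lane
- short_a: short carton, 80 x 50 mm and 110 mm tall, standing beyond the lane: leave alone. Origin at the centre of its underside
- short_b: another such short carton beyond the lane: leave alone. Origin at the centre of its underside
- short_c: a third such short carton, standing past the lane's stop end: leave alone. Origin at the centre of its underside
- tape: roll of amber tape lying flat, 96 mm across, 45 mm tall, on the robot's side of the lane: leave alone. Origin at the centre of its underside
- sprayjar: white jar 60 mm across, 90 mm tall: leave alone. Origin at the centre of its underside
- marker: marker pen 140 mm long, lying: leave alone. Origin at the middle of its underside
- cutter: grey box cutter 150 mm long, lying: leave alone. Origin near the middle of its underside
Not all that is in view belongs to the job. What is shaped like the carton but blue, pink or purple is not meant.

How it is judged (in metres and radians):
On the way, in this order (a step that is already met when the one before it is completed fails the run):
1. the tall carton has been tipped over onto its broad face (angle between carton's own z axis and vertical above 1.4 rad and height (world z) of carton_mid below 0.05 m), for 0.05 s.
2. it lies flat with its top end up against the stop (angle between carton's own z axis and vertical between 1.5 and 1.64 rad and height (world z) of carton_mid below 0.04 m and x of carton_top in the frame of lane_stop between -0.006 and 0.004 m and y of carton_top in the frame of lane_stop between -0.03 and 0.03 m and angle between the z axis of carton and the x axis of lane, either way round below 0.12 rad), for 0.2 s.
3. the hold-down bar is flipped over and rests on the carton (all of step 2 and value of joint bar between 1.47 and 1.65 rad), for 0.2 s.
At the end, for the whole second after the job is handed in: The tall carton lies flat (within about 4 degrees) on the deck between the guides, straight within 7 degrees, its top end within 6 mm of the stop, at rest, and the hold-down bar is down on it (joint 1.47 to 1.65 rad) (all of step 3 and linear speed of carton below 0.02 m/s); the robot touches nothing.
It fails at once if the tall carton was lifted (height (world z) of carton_mid above 0.112 m or (angle between carton's own z axis and vertical above 1.3 rad and height (world z) of carton_mid above 0.075 m)).
It fails at once if a short carton was moved or knocked over (distance of any of short_a, short_b, short_c from where it was at the start of the episode above 0.025 m or angle between any of short_a, short_b, short_c's own z axis and vertical above 0.5 rad).
It fails at once if the tape roll or jar was moved or knocked over (distance of any of tape, sprayjar from where it was at the start of the episode above 0.025 m or angle between any of tape, sprayjar's own z axis and vertical above 0.5 rad).
It fails at once if the marker or cutter was moved (distance of any of marker, cutter from where it was at the start of the episode above 0.025 m or angle between any of marker, cutter's own z axis and vertical above 0.5 rad).
It also fails if it takes over 56 s, if anything falls off the work surface, if the arm or the gripper's body presses on something with over 40 N, if the wrist force passes 120 N, or if a joint passes its speed limit or range.

## Working session

There is one attempt and no reset: what is moved stays moved. The work goes in short steps, Python scripts to look and compute and a tool call to move; the robot and the scene stay as the last step left them, time stands still between calls to the robot, and variables do not carry over. Pictures are saved under pics/ and viewed, and the job is handed in when it is done.

Besides the shell and the picture viewer there is one more tool, called after "Call:" in YAML: its name, and indented under it one key for each argument. play_rows: Moves the arm, as the interface text tells. Its arguments: {"type":"object","properties":{"commands":{"type":"array"},"squeeze":{"type":"number"}},"required":["commands"]}

```bash
mkdir -p pics; ls
cat > h.py <<'E'
import numpy as np, cv2
from cell import manip
np.set_printoptions(suppress=True,precision=3)
def grab(n,fn):
    p,d=manip.camera(n); cv2.imwrite('pics/'+fn+'.png',cv2.cvtColor(p,cv2.COLOR_RGB2BGR)); np.savez('/tmp/'+fn+'.npz',p=p,d=d); return p,d
def cloud(n,d):
    i=manip.camera_info(n);K=np.array(i['intrinsics']);T=np.linalg.inv(np.array(i['camera_from_world']))
    v,u=np.mgrid[:d.shape[0],:d.shape[1]]
    X=np.stack([(u-K[0,2])/K[0,0]*d,-(v-K[1,2])/K[1,1]*d,-d,np.ones_like(d)],-1)
    W=X@T.T; W=W[...,:3]; W[d<=0]=np.nan; return W
E
python3 - <<'E'
from h import *
for n in('scene','top'):
    p,d=grab(n,n+'0'); print(manip.camera_info(n)); W=cloud(n,d)
print(manip.read_state())
E
```

```text
pics
{'intrinsics': array([[440.307,   0.   , 258.762],
       [  0.   , 440.307, 189.1  ],
       [  0.   ,   0.   ,   1.   ]]), 'camera_from_world': array([[   -0.519,     0.855,     0.025,   276.872],
       [   -0.461,    -0.305,     0.833,   153.502],
       [    0.72 ,     0.421,     0.552, -2093.955],
       [    0.   ,     0.   ,     0.   ,     1.   ]])}
{'intrinsics': array([[438.913,   0.   , 255.694],
       [  0.   , 438.913, 197.864],
       [  0.   ,   0.   ,   1.   ]]), 'camera_from_world': array([[   -0.01 ,    -1.   ,    -0.018,    34.958],
       [    0.997,    -0.011,     0.079,  -599.353],
       [   -0.079,    -0.018,     0.997, -1326.762],
       [    0.   ,     0.   ,     0.   ,     1.   ]])}
{'clock': 0.1, 'joints': array([-1.348,  0.3  ,  1.522,  0.   ,  1.321, -0.067]), 'qd': array([-0.001, -0.001, -0.002, -0.002,  0.001, -0.001]), 'effort': array([  0.001, -53.264, -35.328,   0.071,   0.024,  -0.   ]), 'eef_pos': array([ 157.107, -526.835,  204.949]), 'eef_rot': array([-3.141, -0.   ,  0.29 ]), 'wrist_force': array([-0.434, -0.623,  0.072]), 'moment': array([-0.004,  0.018, -0.036]), 'finger_gap': 94.22028240884121}
```

View pics/scene0.png

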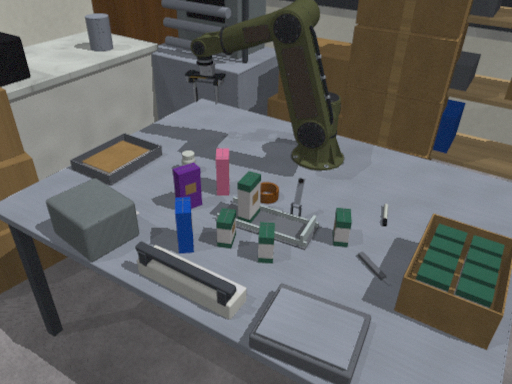

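View pics/top0.png

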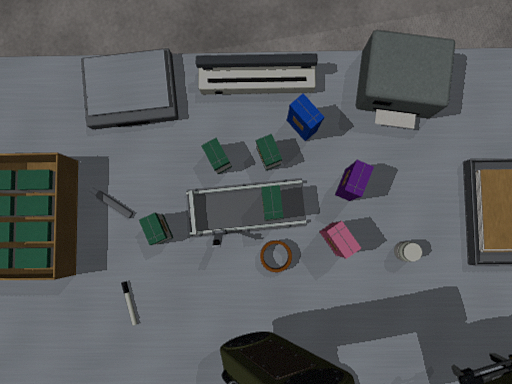

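The target is the tall white/green carton at top (272,202), scene (249,197), between the guides. Lookalikes are:
- short cartons, top (216,155), (268,150) and (155,228)
- blue (305,117), purple (355,180) and pink (340,240)

The stop is at (192,212) and the bar is at (217,238). I'll check a crop and measure.

Run:
```python
from h import *
p=cv2.imread('pics/top0.png'); c=cv2.resize(p[130:280,130:380],None,fx=3,fy=3,interpolation=cv2.INTER_CUBIC)
q=cv2.imread('pics/scene0.png'); e=cv2.resize(q[150:270,170:370],None,fx=3.75,fy=3.75,interpolation=cv2.INTER_CUBIC)
cv2.imwrite('pics/c1.png',c);cv2.imwrite('pics/c2.png',e)
d=np.load('/tmp/top0.npz');W=cloud('top',d['d']);P=d['p'].astype(int)
x,y,z=W[...,0],W[...,1],W[...,2]
print('table',np.nanmedian(z[300:310,150:220]))
g=(P[...,1]>P[...,0]+15)
n,l,s,ce=cv2.connectedComponentsWithStats((g&(z>80)).astype(np.uint8))
for i in range(1,n):
    if s[i,4]>60:
        m=l==i; pts=W[m]; r=cv2.minAreaRect(pts[:,:2].astype(np.float32)); print(ce[i],s[i,4],np.median(pts,0),r)
# lane top view guides: height 15..35
m=(z>18)&(z<34); m[:175]=0;m[245:]=0;m[:,:180]=0;m[:,325:]=0
cv2.imwrite('pics/m.png',cv2.resize((m*255).astype(np.uint8)[130:280,130:380],None,fx=3,fy=3))
for u in range(205,310,8):
    col=np.where(m[:,u])[0]; print(u,[(v,W[v,u].round(0).tolist()) for v in col])
print('stop'); 
for v in range(190,236,6): print(v,[W[v,u].round(0).tolist() for u in range(184,202,2)])
print('bar');mm=(z>60)&(z<190);ys,xs=np.where(mm[225:250,200:235])
for a,b in zip(ys,xs): print(b+200,a+225,W[a+225,b+200].round(0))
```

```text
table 0.8612076757398199
[305.251 112.847] 733 [ 825.957 -115.862  170.334] ((830.0759887695312, -117.61212921142578), (89.79560852050781, 51.94029998779297), 39.80397033691406)
[268.456 149.548] 485 [732.726 -10.587 111.292] ((734.7861938476562, -11.22976303100586), (79.99293518066406, 50.89522933959961), 21.22842788696289)
[214.919 153.372] 481 [724.345 144.111 111.363] ((725.1978149414062, 144.79107666015625), (80.43824768066406, 50.41185760498047), 27.840486526489258)
[  6.127 179.351] 259 [653.87  744.219 129.191] ((653.4822998046875, 746.59130859375), (35.34696960449219, 55.65162658691406), 89.7533950805664)
[ 33.432 179.458] 651 [650.981 665.246 129.383] ((653.0204467773438, 667.0576171875), (53.98622512817383, 94.47167205810547), 0.5803682804107666)
[271.781 201.898] 606 [575.725 -18.199 177.103] ((576.6649169921875, -17.748348236083984), (88.7661361694336, 50.30868911743164), 5.772721290588379)
[  5.589 205.517] 236 [578.767 743.359 129.097] ((577.992919921875, 748.0643310546875), (38.431583404541016, 54.183631896972656), 89.09889221191406)
[ 32.71  205.139] 635 [578.067 665
[... 8702 characters left out ...]

216 243 [466. 135. 172.]
217 243 [466. 132. 174.]
218 243 [466. 130. 167.]
219 243 [466. 128. 164.]
220 243 [466. 125. 169.]
212 244 [463. 147. 165.]
213 244 [463. 145. 161.]
214 244 [463. 141. 169.]
215 244 [463. 138. 170.]
216 244 [463. 135. 172.]
217 244 [463. 133. 167.]
218 244 [463. 130. 171.]
219 244 [463. 128. 165.]
220 244 [463. 125. 168.]
212 245 [461. 146. 171.]
213 245 [461. 143. 173.]
214 245 [461. 141. 173.]
215 245 [461. 138. 167.]
216 245 [461. 135. 174.]
217 245 [460. 133. 167.]
218 245 [460. 130. 168.]
219 245 [461. 127. 171.]
220 245 [460. 124. 171.]
212 246 [458. 147. 168.]
213 246 [458. 143. 172.]
214 246 [458. 141. 171.]
215 246 [458. 139. 166.]
216 246 [458. 136. 167.]
```

View pics/c1.png

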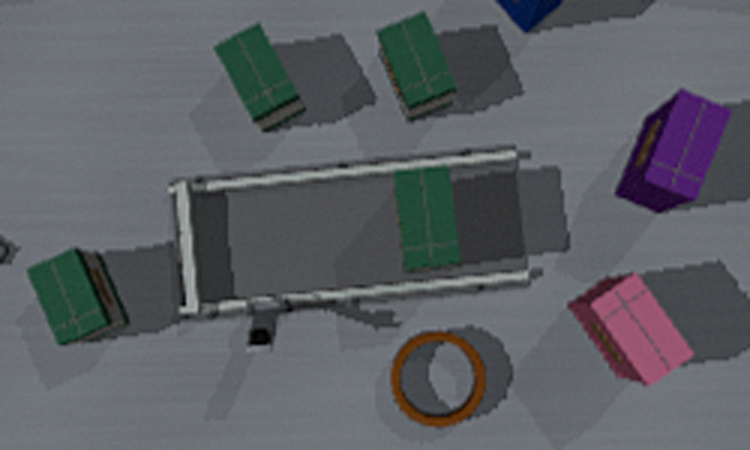

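View pics/c2.png

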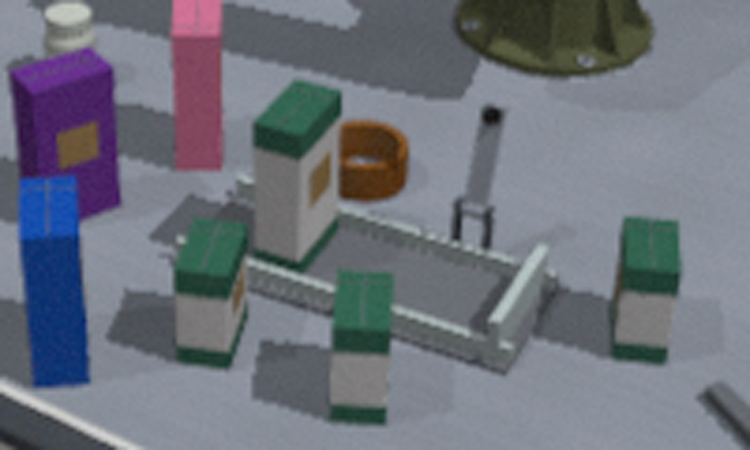

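The crops confirm the white/green tall carton at crop (428,215). The lane axis comes out at yaw 95.25° in the world. The stop inner face is near y=213, the carton top is at (577,-18,177), and the bar leans toward the robot with its tip at (463,137,172). All of these agree with the given sizes. I'll move over behind the carton first.

Call:
play_rows:
  commands:
    - {"z":-0.03,"grip":0.5}
    - {"z":-0.03,"grip":0.5}
    - {"x":0.0356,"y":-0.02}
    - {"x":0.0356,"y":-0.02}
    - {"x":0.0356,"y":-0.02}
    - {"x":0.0356,"y":-0.02}
    - {"x":0.0356,"y":-0.02}
    - {"x":0.0356,"y":-0.02}
    - {"x":0.0356,"y":-0.02}
    - {"x":0.0356,"y":-0.02}
    - {"x":0.0356,"y":-0.02}
    - {"x":0.0356,"y":-0.02}
    - {"x":0.0356,"y":-0.02}
    - {"x":0.0356,"y":-0.02}
    - {"x":0.0356,"y":-0.02}
    - {"x":0.0356,"y":-0.02}
    - {"x":0.0356,"y":-0.02}
    - {}
    - {}

```text
$.commands[0]: bad value
```

Call:
play_rows:
  commands:
    - {"wz":-9.83}
    - {"wz":-9.83}
    - {"wz":-9.83}
    - {"wz":-9.83}
    - {"wz":-9.83}
    - {"wz":-9.83}
    - {"wz":-9.83}
    - {"wz":-9.83}
    - {}
    - {}

```text
$.commands[0]: bad value
```

Run:
```python
from h import *
s=manip.read_state()
for k in('clock','eef_pos','eef_rot','wrist_force','finger_gap','joints'):print(k,s[k])
p,d=grab('scene','scene1')
W=cloud('top',np.load('/tmp/top0.npz')['d'])
for n,(u,v) in dict(pink=(340,240),purple=(353,178),tape=(263,257)).items(): print(n,W[v,u])
```

```text
clock 0.1
eef_pos [ 157.107 -526.835  204.949]
eef_rot [-3.141 -0.     0.29 ]
wrist_force [-0.434 -0.623  0.072]
finger_gap 94.22028240884121
joints [-1.348  0.3    1.522  0.     1.321 -0.067]
pink [ 470.84  -201.793  169.369]
purple [ 639.207 -240.595  174.174]
tape [418.125   8.113  10.3  ]
```

View pics/scene1.png

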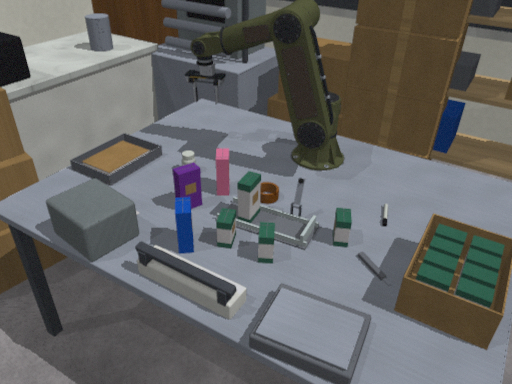

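The arm did not move: the rows were refused, probably because every field is required. I'll resend with full rows.

Call:
play_rows:
  commands:
    - {"x":0,"y":0,"z":-0.03,"wx":0,"wy":0,"wz":0,"grip":0.5}
    - {"x":0,"y":0,"z":-0.03,"wx":0,"wy":0,"wz":0,"grip":0.5}
    - {"x":0.0356,"y":-0.02,"z":0,"wx":0,"wy":0,"wz":0,"grip":0.5}
    - {"x":0.0356,"y":-0.02,"z":0,"wx":0,"wy":0,"wz":0,"grip":0.5}
    - {"x":0.0356,"y":-0.02,"z":0,"wx":0,"wy":0,"wz":0,"grip":0.5}
    - {"x":0.0356,"y":-0.02,"z":0,"wx":0,"wy":0,"wz":0,"grip":0.5}
    - {"x":0.0356,"y":-0.02,"z":0,"wx":0,"wy":0,"wz":0,"grip":0.5}
    - {"x":0.0356,"y":-0.02,"z":0,"wx":0,"wy":0,"wz":0,"grip":0.5}
    - {"x":0.0356,"y":-0.02,"z":0,"wx":0,"wy":0,"wz":0,"grip":0.5}
    - {"x":0.0356,"y":-0.02,"z":0,"wx":0,"wy":0,"wz":0,"grip":0.5}
    - {"x":0.0356,"y":-0.02,"z":0,"wx":0,"wy":0,"wz":0,"grip":0.5}
    - {"x":0.0356,"y":-0.02,"z":0,"wx":0,"wy":0,"wz":0,"grip":0.5}
    - {"x":0.0356,"y":-0.02,"z":0,"wx":0,"wy":0,"wz":0,"grip":0.5}
    - {"x":0.0356,"y":-0.02,"z":0,"wx":0,"wy":0,"wz":0,"grip":0.5}
    - {"x":0.0356,"y":-0.02,"z":0,"wx":0,"wy":0,"wz":0,"grip":0.5}
    - {"x":0.0356,"y":-0.02,"z":0,"wx":0,"wy":0,"wz":0,"grip":0.5}
    - {"x":0.0356,"y":-0.02,"z":0,"wx":0,"wy":0,"wz":0,"grip":0.5}
    - {"x":0,"y":0,"z":0,"wx":0,"wy":0,"wz":0,"grip":0.5}

```text
clock: 2.4
eef_pos: [584.0, -85.2, 264.5]
eef_rot: [-3.141, 0.001, 0.292]
wrist_force: [-0.7, -0.2, -0.2]
finger_gap: 47.0
```

Call:
play_rows:
  commands:
    - {"x":0,"y":0,"z":0,"wx":0,"wy":0,"wz":-9.83,"grip":0.5}
    - {"x":0,"y":0,"z":0,"wx":0,"wy":0,"wz":-9.83,"grip":0.5}
    - {"x":0,"y":0,"z":0,"wx":0,"wy":0,"wz":-9.83,"grip":0.5}
    - {"x":0,"y":0,"z":0,"wx":0,"wy":0,"wz":-9.83,"grip":0.5}
    - {"x":0,"y":0,"z":0,"wx":0,"wy":0,"wz":-9.83,"grip":0.5}
    - {"x":0,"y":0,"z":0,"wx":0,"wy":0,"wz":-9.83,"grip":0.5}
    - {"x":0,"y":0,"z":0,"wx":0,"wy":0,"wz":-9.83,"grip":0.5}
    - {"x":0,"y":0,"z":0,"wx":0,"wy":0,"wz":-9.83,"grip":0.5}
    - {"x":0,"y":0,"z":0,"wx":0,"wy":0,"wz":0,"grip":0.5}
    - {"x":0,"y":0,"z":0,"wx":0,"wy":0,"wz":0,"grip":0.5}

```text
clock: 3.65
eef_pos: [582.9, -87.4, 265.5]
eef_rot: [-3.142, 0.0, 1.658]
wrist_force: [0.1, 0.1, -0.4]
finger_gap: 47.0
```

Run:
```python
from h import *
s=manip.read_state()
for k in('clock','eef_pos','eef_rot','wrist_force','finger_gap','joints'):print(k,s[k])
p,d=grab('scene','scene2')
```

```text
clock 3.65
eef_pos [582.925 -87.366 265.476]
eef_rot [-3.142  0.     1.658]
wrist_force [ 0.061  0.141 -0.398]
finger_gap 47.04295871553491
joints [-0.211  0.353  1.313 -0.     1.476 -0.298]
```

View pics/scene2.png

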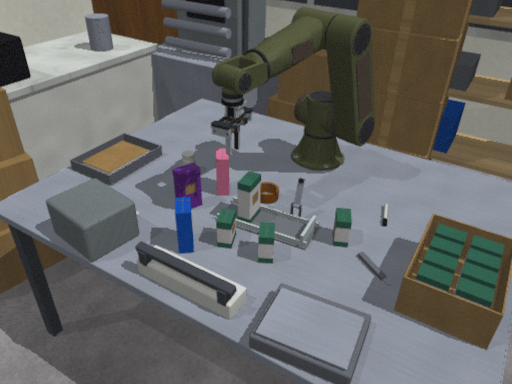

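Clear above and behind the carton. Next I descend to 131 mm above the deck and push forward.

Call:
play_rows:
  commands:
    - {"x":0,"y":0,"z":0.032,"wx":0,"wy":0,"wz":0,"grip":0.5}
    - {"x":0,"y":0,"z":0.032,"wx":0,"wy":0,"wz":0,"grip":0.5}
    - {"x":0,"y":0,"z":0.032,"wx":0,"wy":0,"wz":0,"grip":0.5}
    - {"x":0,"y":0,"z":0.032,"wx":0,"wy":0,"wz":0,"grip":0.5}
    - {"x":0.012,"y":0,"z":0,"wx":0,"wy":0,"wz":0,"grip":0.5}
    - {"x":0.012,"y":0,"z":0,"wx":0,"wy":0,"wz":0,"grip":0.5}
    - {"x":0.006,"y":0,"z":0,"wx":0,"wy":0,"wz":0,"grip":0.5}
    - {"x":0.006,"y":0,"z":0,"wx":0,"wy":0,"wz":0,"grip":0.5}
    - {"x":0.006,"y":0,"z":0,"wx":0,"wy":0,"wz":0,"grip":0.5}
    - {"x":0.006,"y":0,"z":0,"wx":0,"wy":0,"wz":0,"grip":0.5}

```text
clock: 4.95
eef_pos: [578.8, -38.8, 137.6]
eef_rot: [3.141, 0.0, 1.662]
wrist_force: [0.1, 0.4, 0.1]
finger_gap: 46.9
```

Run:
```python
from h import *
p,d=grab('scene','scene3')
c=cv2.imread('pics/scene3.png')[120:270,170:370]; cv2.imwrite('pics/c3.png',cv2.resize(c,None,fx=3.75,fy=3.75,interpolation=cv2.INTER_CUBIC))
```

```text
(no output)
```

View pics/c3.png

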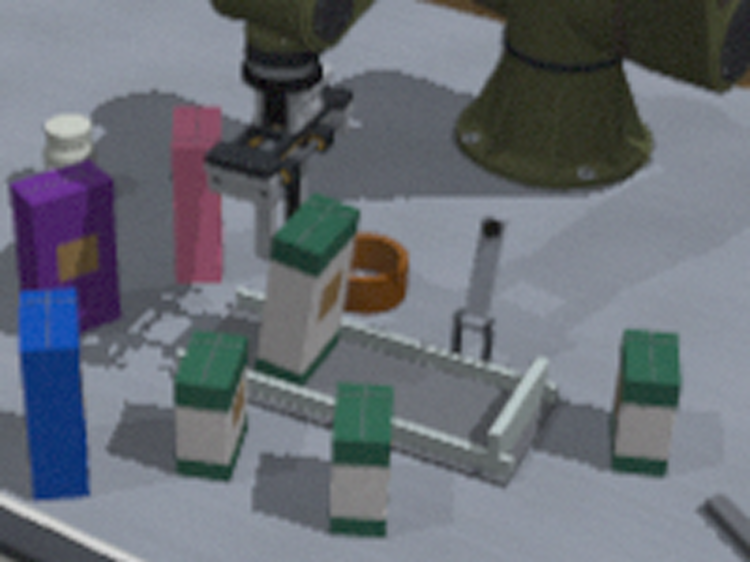

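The carton at crop (310,290) is leaning forward without sliding, and the fingers span its back. I'll keep pushing.

Call:
play_rows:
  commands:
    - {"x":0.006,"y":0,"z":0,"wx":0,"wy":0,"wz":0,"grip":0.5}
    - {"x":0.006,"y":0,"z":0,"wx":0,"wy":0,"wz":0,"grip":0.5}
    - {"x":0.006,"y":0,"z":0,"wx":0,"wy":0,"wz":0,"grip":0.5}
    - {"x":0.006,"y":0,"z":0,"wx":0,"wy":0,"wz":0,"grip":0.5}
    - {"x":0.006,"y":0,"z":0,"wx":0,"wy":0,"wz":0,"grip":0.5}
    - {"x":0.004,"y":0,"z":0,"wx":0,"wy":0,"wz":0,"grip":0.5}
    - {"x":0,"y":0,"z":0,"wx":0,"wy":0,"wz":0,"grip":0.5}
    - {"x":0,"y":0,"z":0,"wx":0,"wy":0,"wz":0,"grip":0.5}
    - {"x":0,"y":0,"z":0,"wx":0,"wy":0,"wz":0,"grip":0.5}
    - {"x":0,"y":0,"z":0,"wx":0,"wy":0,"wz":0,"grip":0.5}

```text
clock: 6.25
eef_pos: [575.7, -5.5, 137.4]
eef_rot: [-3.142, 0.0, 1.662]
wrist_force: [0.0, 0.9, -1.1]
finger_gap: 47.1
```

Run:
```python
from h import *
p,d=grab('scene','scene4')
c=cv2.imread('pics/scene4.png')[120:270,170:370]; cv2.imwrite('pics/c4.png',cv2.resize(c,None,fx=3.75,fy=3.75,interpolation=cv2.INTER_CUBIC))
W=cloud('scene',d)
# guides region: light pixels; carton lying pixels
P=p.astype(int);x,y,z=W[...,0],W[...,1],W[...,2]
m=(P[...,1]>P[...,0]+15)&(z>10)&(y>-50)&(y<250)&(x>480)&(x<680)
n,l,s,ce=cv2.connectedComponentsWithStats(m.astype(np.uint8))
for i in range(1,n):
    if s[i,4]>40: print(ce[i],s[i,4],np.nanmin(W[l==i],0),np.nanmax(W[l==i],0))
```

```text
[255.726 211.597] 124 [520.22  -24.259  12.283] [626.367  33.69   60.224]
[293.663 223.71 ] 255 [498.583 144.254  10.734] [610.198 183.819  62.536]
```

View pics/c4.png

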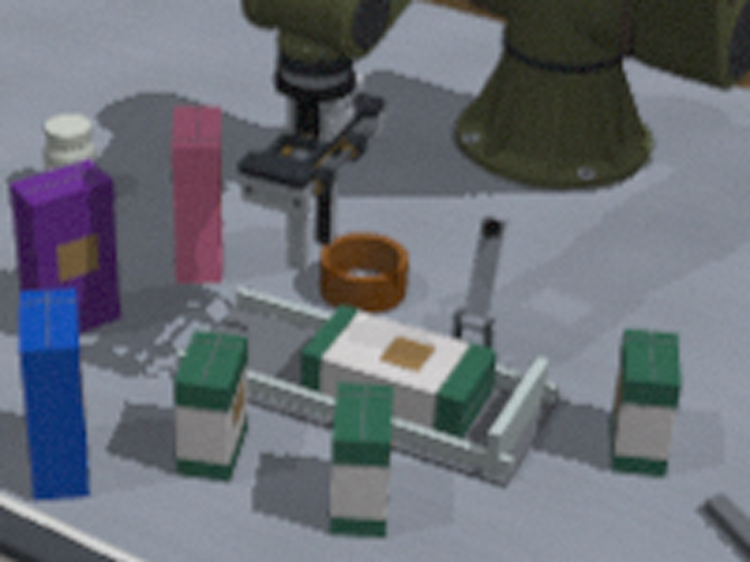

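The carton has fallen flat, with its top end (crop 465,390) about 30 mm short of the stop. I'll back off, descend behind it and push.

Call:
play_rows:
  commands:
    - {"x":-0.014,"y":0,"z":0,"wx":0,"wy":0,"wz":0,"grip":0.5}
    - {"x":-0.014,"y":0,"z":0,"wx":0,"wy":0,"wz":0,"grip":0.5}
    - {"x":0,"y":0,"z":0.027,"wx":0,"wy":0,"wz":0,"grip":0.5}
    - {"x":0,"y":0,"z":0.027,"wx":0,"wy":0,"wz":0,"grip":0.5}
    - {"x":0,"y":0,"z":0.027,"wx":0,"wy":0,"wz":0,"grip":0.5}
    - {"x":0,"y":0,"z":0.026,"wx":0,"wy":0,"wz":0,"grip":0.5}
    - {"x":0.01,"y":0,"z":0,"wx":0,"wy":0,"wz":0,"grip":0.5}
    - {"x":0.01,"y":0,"z":0,"wx":0,"wy":0,"wz":0,"grip":0.5}
    - {"x":0.006,"y":0,"z":0,"wx":0,"wy":0,"wz":0,"grip":0.5}
    - {"x":0.006,"y":0,"z":0,"wx":0,"wy":0,"wz":0,"grip":0.5}
    - {"x":0.005,"y":0,"z":0,"wx":0,"wy":0,"wz":0,"grip":0.5}
    - {"x":0.005,"y":0,"z":0,"wx":0,"wy":0,"wz":0,"grip":0.5}
    - {"x":0.005,"y":0,"z":0,"wx":0,"wy":0,"wz":0,"grip":0.5}
    - {"x":0.005,"y":0,"z":0,"wx":0,"wy":0,"wz":0,"grip":0.5}
    - {"x":0,"y":0,"z":0,"wx":0,"wy":0,"wz":0,"grip":0.5}

```text
clock: 8.18
eef_pos: [573.2, 19.2, 30.2]
eef_rot: [-3.141, -0.0, 1.663]
wrist_force: [-0.1, 0.6, 0.3]
finger_gap: 46.7
```

Run:
```python
from h import *
p,d=grab('scene','scene5')
c=cv2.imread('pics/scene5.png')[140:250,220:350]; cv2.imwrite('pics/c5.png',cv2.resize(c,None,fx=5,fy=5,interpolation=cv2.INTER_CUBIC))
```

```text
(no output)
```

View pics/c5.png

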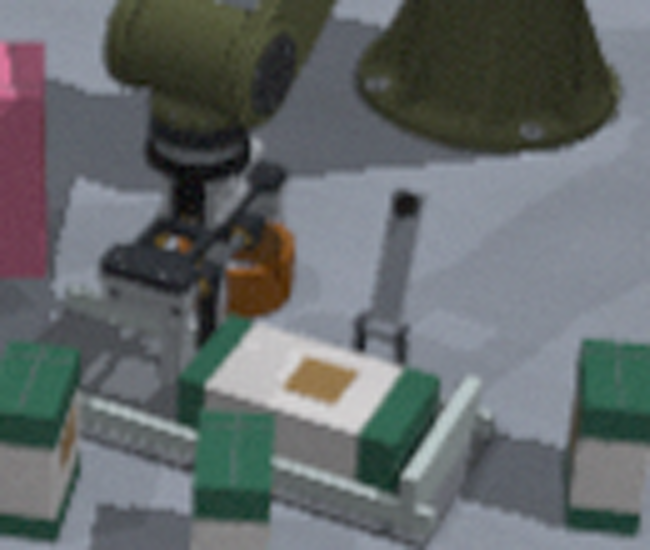

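The carton is moving squarely, with perhaps 15 mm left. I'll continue in small steps and watch the force.

Call:
play_rows:
  commands:
    - {"x":0.003,"y":0,"z":0,"wx":0,"wy":0,"wz":0,"grip":0.5}
    - {"x":0.003,"y":0,"z":0,"wx":0,"wy":0,"wz":0,"grip":0.5}
    - {"x":0.003,"y":0,"z":0,"wx":0,"wy":0,"wz":0,"grip":0.5}

```text
clock: 8.6
eef_pos: [572.5, 27.8, 30.3]
eef_rot: [-3.141, -0.0, 1.662]
wrist_force: [-0.3, -2.0, -0.6]
finger_gap: 46.9
```

Call:
play_rows:
  commands:
    - {"x":0.002,"y":0,"z":0,"wx":0,"wy":0,"wz":0,"grip":0.5}
    - {"x":0.001,"y":0,"z":0,"wx":0,"wy":0,"wz":0,"grip":0.5}

```text
clock: 8.85
eef_pos: [572.4, 30.7, 30.4]
eef_rot: [-3.142, 0.0, 1.662]
wrist_force: [-0.3, -1.1, -1.6]
finger_gap: 47.0
```

Call:
play_rows:
  commands:
    - {"x":0.001,"y":0,"z":0,"wx":0,"wy":0,"wz":0,"grip":0.5}
    - {"x":0.001,"y":0,"z":0,"wx":0,"wy":0,"wz":0,"grip":0.5}

```text
clock: 9.1
eef_pos: [572.2, 32.6, 30.5]
eef_rot: [-3.142, -0.0, 1.662]
wrist_force: [0.4, -1.4, -1.3]
finger_gap: 47.1
```

Call:
play_rows:
  commands:
    - {"x":0.001,"y":0,"z":0,"wx":0,"wy":0,"wz":0,"grip":0.5}
    - {"x":0.001,"y":0,"z":0,"wx":0,"wy":0,"wz":0,"grip":0.5}

```text
clock: 9.35
eef_pos: [572.0, 34.1, 30.5]
eef_rot: [-3.141, 0.001, 1.662]
wrist_force: [-0.8, -8.8, -0.7]
finger_gap: 46.7
```

Call:
play_rows:
  commands:
    - {"x":0.001,"y":0,"z":0,"wx":0,"wy":0,"wz":0,"grip":0.5}

```text
clock: 9.48
eef_pos: [571.9, 34.2, 30.5]
eef_rot: [-3.141, 0.002, 1.662]
wrist_force: [-1.9, -16.7, 0.6]
finger_gap: 46.8
```

Run:
```python
from h import *
p,d=grab('scene','scene6')
print(manip.read_state()['wrist_force'])
c=cv2.imread('pics/scene6.png')[140:250,220:350]; cv2.imwrite('pics/c6.png',cv2.resize(c,None,fx=5,fy=5,interpolation=cv2.INTER_CUBIC))
```

```text
[ -1.176 -12.158   0.375]
```

View pics/c6.png

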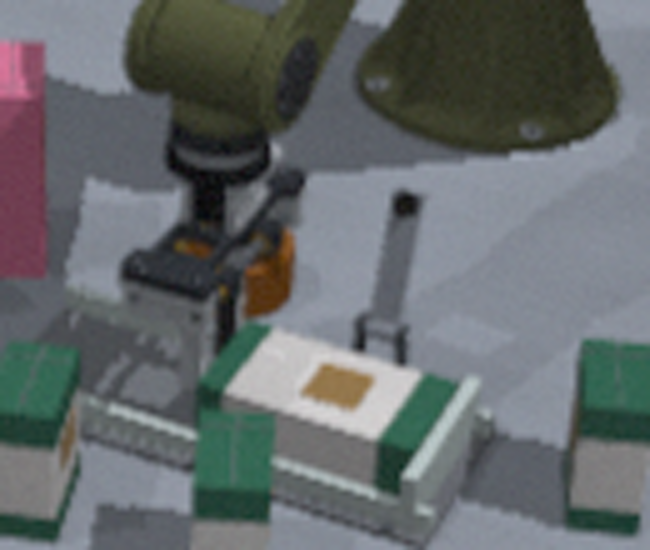

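The carton is seated: force rose to 12–16 N at TCP y=34 and the green end meets the stop at crop (440,430). I'll back off, rise, and go round to the bar's outer side with the fingers shut.

Call:
play_rows:
  commands:
    - {"x":-0.005,"y":0,"z":0,"wx":0,"wy":0,"wz":0,"grip":0.5}
    - {"x":-0.0125,"y":0,"z":0,"wx":0,"wy":0,"wz":0,"grip":0.5}
    - {"x":-0.0125,"y":0,"z":0,"wx":0,"wy":0,"wz":0,"grip":0.5}
    - {"x":0,"y":0,"z":-0.04,"wx":0,"wy":0,"wz":0,"grip":0.5}
    - {"x":0,"y":0,"z":-0.04,"wx":0,"wy":0,"wz":0,"grip":0.5}
    - {"x":0,"y":0,"z":-0.04,"wx":0,"wy":0,"wz":0,"grip":0}
    - {"x":0,"y":0,"z":-0.04,"wx":0,"wy":0,"wz":0,"grip":0}
    - {"x":0,"y":0,"z":-0.04,"wx":0,"wy":0,"wz":0,"grip":0}
    - {"x":0,"y":-0.037,"z":0,"wx":0,"wy":0,"wz":0,"grip":0}
    - {"x":0,"y":-0.037,"z":0,"wx":0,"wy":0,"wz":0,"grip":0}
    - {"x":0,"y":-0.037,"z":0,"wx":0,"wy":0,"wz":0,"grip":0}
    - {"x":0,"y":-0.037,"z":0,"wx":0,"wy":0,"wz":0,"grip":0}
    - {"x":0.035,"y":0,"z":0,"wx":0,"wy":0,"wz":0,"grip":0}
    - {"x":0.035,"y":0,"z":0,"wx":0,"wy":0,"wz":0,"grip":0}
    - {"x":0.035,"y":0,"z":0,"wx":0,"wy":0,"wz":0,"grip":0}
    - {"x":0.036,"y":0,"z":0,"wx":0,"wy":0,"wz":0,"grip":0}
    - {"x":0,"y":0,"z":0,"wx":0,"wy":0,"wz":0,"grip":0}

```text
clock: 11.65
eef_pos: [414.2, 133.5, 230.5]
eef_rot: [3.142, -0.0, 1.665]
wrist_force: [0.6, -0.5, 0.1]
finger_gap: 0.5
```

Run:
```python
from h import *
p,d=grab('scene','scene7')
c=cv2.imread('pics/scene7.png')[70:250,200:380]; cv2.imwrite('pics/c7.png',cv2.resize(c,None,fx=3.3,fy=3.3,interpolation=cv2.INTER_CUBIC))
W=cloud('scene',d);print(manip.camera_info('scene')['camera_from_world'].shape)
s=manip.read_state();print(s['eef_pos'],s['eef_rot'],s['joints'])
```

```text
(4, 4)
[414.401 132.603 230.455] [-3.142  0.     1.664] [ 0.226  0.019  1.788 -0.     1.335  0.132]
```

View pics/c7.png

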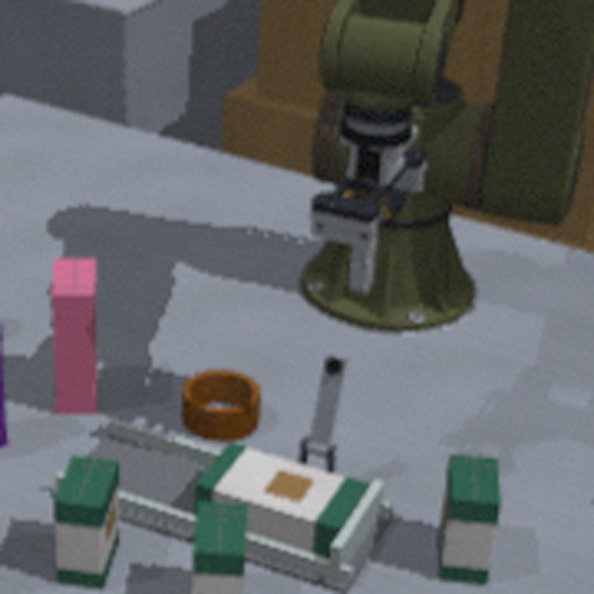

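The carton stayed against the stop, and the bar is still leaning at crop (325,410). The gripper is now outside the bar. Next I descend and push the bar over.

Call:
play_rows:
  commands:
    - {"x":0,"y":0,"z":0.032,"wx":0,"wy":0,"wz":0,"grip":0}
    - {"x":0,"y":0,"z":0.032,"wx":0,"wy":0,"wz":0,"grip":0}
    - {"x":0,"y":0,"z":0.031,"wx":0,"wy":0,"wz":0,"grip":0}
    - {"x":0,"y":0.01,"z":0,"wx":0,"wy":0,"wz":0,"grip":0}
    - {"x":0,"y":0.01,"z":0,"wx":0,"wy":0,"wz":0,"grip":0}
    - {"x":0,"y":0.008,"z":0,"wx":0,"wy":0,"wz":0,"grip":0}
    - {"x":0,"y":0.008,"z":0,"wx":0,"wy":0,"wz":0,"grip":0}
    - {"x":0,"y":0.008,"z":0,"wx":0,"wy":0,"wz":0,"grip":0}
    - {"x":0,"y":0.008,"z":0,"wx":0,"wy":0,"wz":0,"grip":0}
    - {"x":0,"y":0.008,"z":0,"wx":0,"wy":0,"wz":0,"grip":0}

```text
clock: 12.95
eef_pos: [474.7, 138.1, 135.5]
eef_rot: [-3.142, -0.0, 1.662]
wrist_force: [-0.7, -0.6, 0.0]
finger_gap: 0.2
```

Run:
```python
from h import *
p,d=grab('scene','scene8')
c=cv2.imread('pics/scene8.png')[100:250,220:370]; cv2.imwrite('pics/c8.png',cv2.resize(c,None,fx=4,fy=4,interpolation=cv2.INTER_CUBIC))
s=manip.read_state();print(s['eef_pos'],s['wrist_force'])
```

```text
[475.313 138.106 135.463] [ 0.197 -0.156  0.043]
```

View pics/c8.png

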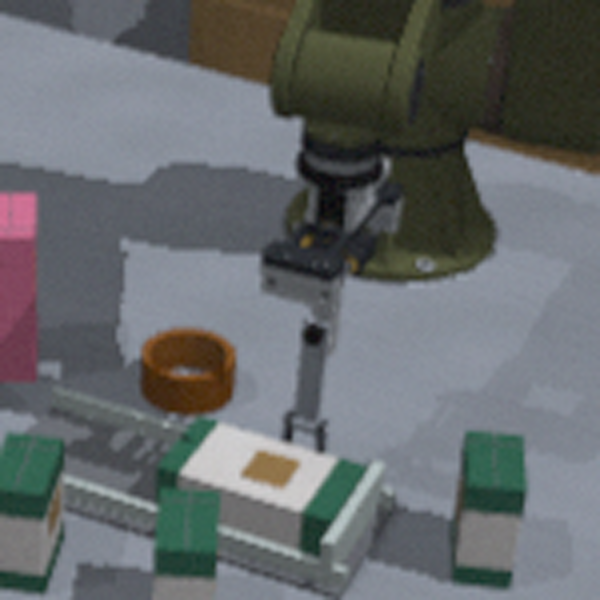

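The finger is aligned on the bar, which has moved up to near upright at crop (312,375). I'll continue.

Call:
play_rows:
  commands:
    - {"x":0,"y":0.008,"z":0,"wx":0,"wy":0,"wz":0,"grip":0}
    - {"x":0,"y":0.008,"z":0,"wx":0,"wy":0,"wz":0,"grip":0}
    - {"x":0,"y":0.008,"z":0,"wx":0,"wy":0,"wz":0,"grip":0}
    - {"x":0,"y":0.008,"z":0,"wx":0,"wy":0,"wz":0,"grip":0}
    - {"x":0,"y":0.008,"z":0,"wx":0,"wy":0,"wz":0,"grip":0}
    - {"x":0,"y":0.008,"z":0,"wx":0,"wy":0,"wz":0,"grip":0}
    - {"x":0,"y":0.008,"z":0,"wx":0,"wy":0,"wz":0,"grip":0}
    - {"x":0,"y":0,"z":0,"wx":0,"wy":0,"wz":0,"grip":0}
    - {"x":0,"y":0,"z":0,"wx":0,"wy":0,"wz":0,"grip":0}
    - {"x":0,"y":0,"z":0,"wx":0,"wy":0,"wz":0,"grip":0}
    - {"x":0,"y":0,"z":0,"wx":0,"wy":0,"wz":0,"grip":0}

```text
clock: 14.38
eef_pos: [529.8, 143.1, 135.5]
eef_rot: [3.142, -0.0, 1.662]
wrist_force: [0.1, 0.8, 0.5]
finger_gap: 0.4
```

Run:
```python
from h import *
p,d=grab('scene','scene9')
c=cv2.imread('pics/scene9.png')[100:250,220:370]; cv2.imwrite('pics/c9.png',cv2.resize(c,None,fx=4,fy=4,interpolation=cv2.INTER_CUBIC))
s=manip.read_state();print(s['eef_pos'],s['wrist_force'])
```

```text
[529.849 143.139 135.518] [ 1.535 -0.246 -0.046]
```

View pics/c9.png

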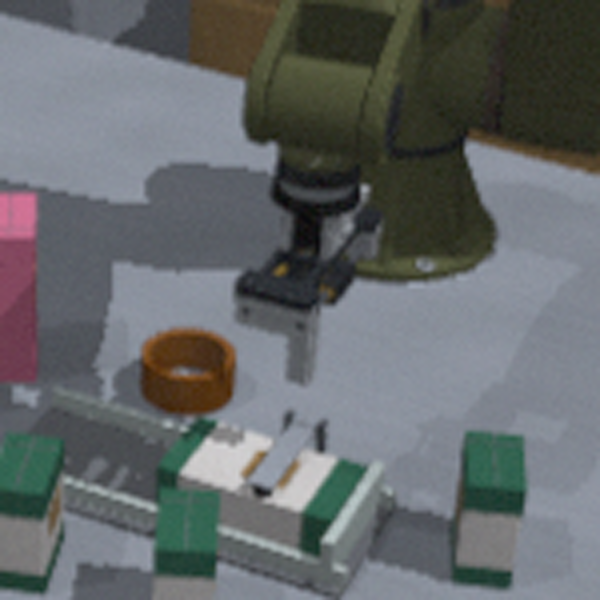

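The bar lies on the carton at crop (285,455). I'll retreat and check from the top.

Call:
play_rows:
  commands:
    - {"x":0,"y":0,"z":-0.04,"wx":0,"wy":0,"wz":0,"grip":0}
    - {"x":0,"y":0,"z":-0.04,"wx":0,"wy":0,"wz":0,"grip":0}
    - {"x":0,"y":0,"z":-0.04,"wx":0,"wy":0,"wz":0,"grip":0}
    - {"x":0,"y":-0.04,"z":0,"wx":0,"wy":0,"wz":0,"grip":0}
    - {"x":0,"y":-0.04,"z":0,"wx":0,"wy":0,"wz":0,"grip":0}
    - {"x":0,"y":-0.04,"z":0,"wx":0,"wy":0,"wz":0,"grip":0}
    - {"x":0,"y":-0.03,"z":0,"wx":0,"wy":0,"wz":0,"grip":0}
    - {"x":0,"y":0,"z":0,"wx":0,"wy":0,"wz":0,"grip":0}
    - {"x":0,"y":0,"z":0,"wx":0,"wy":0,"wz":0,"grip":0}

```text
clock: 15.55
eef_pos: [381.0, 129.4, 255.7]
eef_rot: [3.141, -0.0, 1.662]
wrist_force: [-0.3, -0.1, 0.2]
finger_gap: 0.3
```

Run:
```python
from h import *
p,d=grab('top','top10')
c=cv2.imread('pics/top10.png')[130:280,130:380]; cv2.imwrite('pics/c10.png',cv2.resize(c,None,fx=3,fy=3,interpolation=cv2.INTER_CUBIC))
W=cloud('top',d)
ex=np.array([-.0915,.9958]);ey=np.array([-.9958,-.0915])
o=np.array([499,137])-85*ex-69*ey   # lane origin from hinge estimate
z=W[...,2];L=np.stack([(W[...,:2]-o)@ex,(W[...,:2]-o)@ey],-1)
m=(z>49)&(z<63)&(abs(L[...,1])<62)&(L[...,0]<175)&(L[...,0]>-60); pts=L[m]
print('carton+stop x prof')
for y in range(-40,50,10):
    k=m&(abs(L[...,1]-y)<4); print(y,L[k][:,0].min().round(1),np.median(z[k]).round(1))
b=(abs(L[...,0]-85)<8)
for y in range(-50,75,10):
    k=b&(abs(L[...,1]-y)<4); print('bar',y,np.median(z[k]).round(1))
print(manip.read_state()['wrist_force'])
# other things
a=np.load('/tmp/top0.npz');W0=cloud('top',a['d'])
for n,(r0,r1,c0,c1) in dict(a=(130,180,190,235),b=(130,175,250,290),c=(205,250,135,175)).items():
    for w in(W0,W):
        s=w[r0:r1,c0:c1];print(n,np.nanmedian(s[s[...,2]>100],0))
```

```text
carton+stop x prof
-40 -11.3 56.7
-30 -10.8 56.7
-20 -12.8 56.6
-10 -11.7 57.2
0 -10.6 57.6
10 -12.7 57.1
20 -11.5 56.8
30 -10.6 57.1
40 -12.7 56.7
bar -50 7.2
bar -40 74.3
bar -30 71.1
bar -20 70.3
bar -10 71.5
bar 0 71.7
bar 10 71.1
bar 20 70.8
bar 30 68.7
bar 40 69.8
bar 50 69.7
bar 60 68.3
bar 70 73.1
[ 0.447  0.268 -0.002]
a [724.948 144.129 111.473]
a [725.013 144.129 111.577]
b [734.439 -10.459 111.404]
b [734.796 -10.512 111.203]
c [509.151 326.086 111.462]
c [509.274 325.915 111.578]
```

View pics/c10.png

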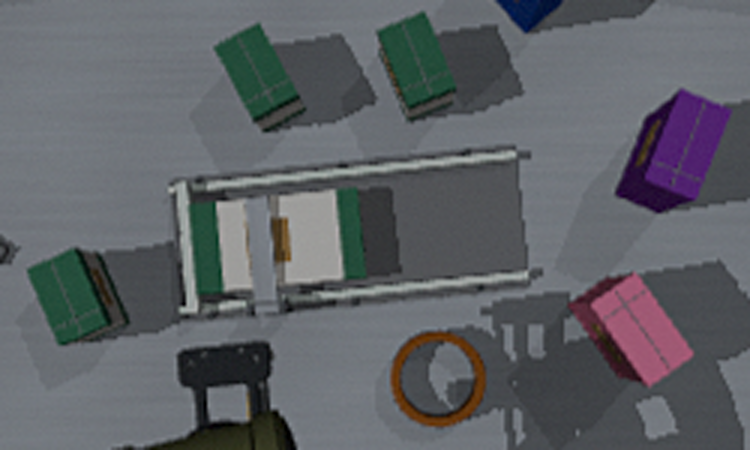

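The carton is square, the bar is flat on it, and the others are unmoved. One more check: did the carton rebound from the stop between the pressed picture and now?

Run:
```python
from h import *
p,d=grab('scene','scene11')
a=cv2.cvtColor(cv2.imread('pics/scene6.png'),cv2.COLOR_BGR2GRAY).astype(np.float32);b=cv2.cvtColor(cv2.imread('pics/scene11.png'),cv2.COLOR_BGR2GRAY).astype(np.float32)
for r in[(213,238,285,315),(222,240,292,306)]:
    s=(slice(r[0],r[1]),slice(r[2],r[3])); t=a[s]
    res=[]
    B=cv2.resize(b,None,fx=8,fy=8,interpolation=cv2.INTER_CUBIC);T=cv2.resize(a,None,fx=8,fy=8,interpolation=cv2.INTER_CUBIC)[r[0]*8:r[1]*8,r[2]*8:r[3]*8]
    S=B[(r[0]-4)*8:(r[1]+4)*8,(r[2]-4)*8:(r[3]+4)*8]
    R=cv2.matchTemplate(S,T,cv2.TM_CCOEFF_NORMED);_,v,_,l=cv2.minMaxLoc(R);print(v,(l[0]-32)/8,(l[1]-32)/8)
cv2.imwrite('pics/c11.png',np.hstack([cv2.resize(cv2.imread(f'pics/scene{k}.png')[195:250,265:330],None,fx=6,fy=6,interpolation=cv2.INTER_CUBIC) for k in(6,11)]))
w=cloud('top',np.load('/tmp/top10.npz')['d'])
for v in(196,202,208,214,220,226):print(v,[(u,w[v,u,1].round(0),w[v,u,2].round(0)) for u in range(188,200)])
```

```text
0.9268330931663513 0.125 0.0
0.9989869594573975 0.0 0.0
196 [(188, np.float64(240.0), np.float64(9.0)), (189, np.float64(230.0), np.float64(51.0)), (190, np.float64(226.0), np.float64(53.0)), (191, np.float64(224.0), np.float64(49.0)), (192, np.float64(220.0), np.float64(55.0)), (193, np.float64(221.0), np.float64(33.0)), (194, np.float64(219.0), np.float64(21.0)), (195, np.float64(218.0), np.float64(8.0)), (196, np.float64(215.0), np.float64(9.0)), (197, np.float64(212.0), np.float64(5.0)), (198, np.float64(209.0), np.float64(7.0)), (199, np.float64(206.0), np.float64(7.0))]
202 [(188, np.float64(240.0), np.float64(10.0)), (189, np.float64(229.0), np.float64(52.0)), (190, np.float64(226.0), np.float64(54.0)), (191, np.float64(224.0), np.float64(51.0)), (192, np.float64(220.0), np.float64(53.0)), (193, np.float64(217.0), np.float64(54.0)), (194, np.float64(213.0), np.float64(60.0)), (195, np.float64(210.0), np.float64(60.0)), (196, np.float64(208.0), np.float64(57.0)), (197, np.float64(204.0), np.float64(60.0)), (198, np.float64(201.0), np.float64(61.0)), (199, np.float64(199.0), np.
[... 1435 characters left out ...]
6, np.float64(nan), np.float64(nan)), (197, np.float64(204.0), np.float64(58.0)), (198, np.float64(202.0), np.float64(56.0)), (199, np.float64(198.0), np.float64(61.0))]
226 [(188, np.float64(242.0), np.float64(-2.0)), (189, np.float64(238.0), np.float64(1.0)), (190, np.float64(235.0), np.float64(3.0)), (191, np.float64(230.0), np.float64(14.0)), (192, np.float64(220.0), np.float64(54.0)), (193, np.float64(217.0), np.float64(53.0)), (194, np.float64(215.0), np.float64(49.0)), (195, np.float64(210.0), np.float64(58.0)), (196, np.float64(208.0), np.float64(54.0)), (197, np.float64(204.0), np.float64(63.0)), (198, np.float64(202.0), np.float64(53.0)), (199, np.float64(198.0), np.float64(58.0))]
```

View pics/c11.png

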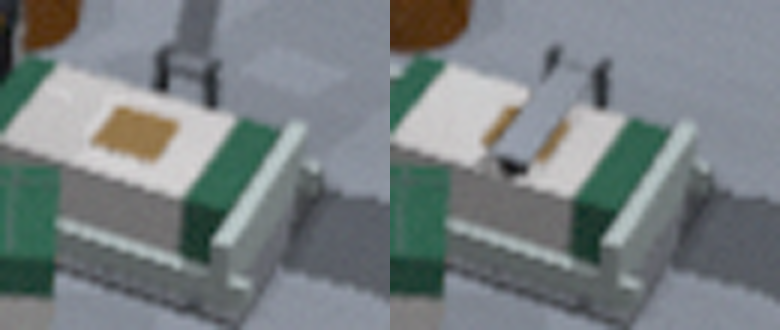

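The carton has not moved since it was pressed against the stop (left picture before, right picture after), and the depth shows no gap there. Handing in.

```bash
python3 -c "
from cell import manip
print(manip.sign_off())"
```

```text
the job is handed in; nothing more can be done
None
```

I tipped the tall carton over, pushed it along the lane until it met the stop, and flipped the hold-down bar onto it, all by pushing. I handed it in at about 16 s of the 56 s allowed.

What the last checks showed:
- **Carton:** It lies flat, with its top face level at about 57 mm. It is square in the lane and hasn't shifted since I pressed it against the stop, where the force rose to 12–16 N. The depth image shows no gap at the stop.
- **Bar:** It lies level across the carton at about 70–71 mm. I judged this from depth heights and pictures, as the joint angle itself cannot be read.
- **Other things:** The three short cartons measured within 1 mm of where they started. The tape looks unmoved in the pictures. I did not re-measure the jar, marker or cutter, but the arm never went near them.
- **Robot:** It was clear of everything, with about zero wrist force.

Two things did not go to plan:
- **Refused moves:** The first two move calls were refused because their rows left out some fields. Nothing moved.
- **Disagreement:** Measured from the bar's hinge, the carton's top end came out about 3.5 mm past the stop face. I put this down to calibration and pixel error, because the force and the unbroken depth there both say it is in contact.

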